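Rock a stuck hand printing block out of its registration bed

TASK

The hand printing block sits tight in the pocket of its metal registration bed. Hold it by its rib and rock it free, leaving the loose bed standing flat in its place: tip up the end with the round stud by about 7 degrees while the other end stays down, then, with the studded end still low at the pocket, rock it over to about 6 degrees past level the other way. Raise it just clear of the pocket's walls, by 1 to 2 cm, and finish while holding it there, still and level over its pocket; leave the other things alone.

Things in the scene. Friction and masses are not known exactly. Their poses are not given: they have to be found in the camera images.
- block: wooden hand printing block, 50 (x) by 120 (y) by 28 mm high, 0.2 kg, dark stripe round its foot, a rib on top to hold it by. A round dark steel stud, 20 mm across, 6 mm high, stands on the top face 44 mm from the middle towards +y. Origin: centre of the underside; z up, y along its length to the studded end. Starts fully down in the pocket, axes parallel to the bed's (any yaw)
- rib (a point): point in the wooden rib across the middle of the block's top, at the height to grip: block frame (0, 0, 58 mm). The rib is 46 mm (x) by 30 mm (y) and runs from the block's top face at 28 mm to 74 mm above the underside. Take it from above, fingers closing along the block's y
- bed: aluminium registration bed, plate 120 (x) by 200 (y) by 14 mm thick, 1 kg (10 N), loose on the table. Four walls on it, 10 mm thick, 14 mm high (tops 28 mm above the bed's underside), bound a pocket 53 (x) by 125 mm (y) at its centre: the block has 1.5 mm play at each side, 2.5 mm at each end. Origin: centre of the underside; z up, y along the pocket, to the studded end
- plunger_a (a joint): spring plunger in the end wall at the studded end, a round 10 mm steel nose 7 mm above the pocket floor; its dark barrel sticks out 22 mm beyond the wall. Value: metres pushed out; 0 touching the seated block, about -0.0035 sprung in. It presses the block's end face with 14 N: about 7 N of friction hold that end down. The end is free of it once risen 10 mm (nose springs in below it)
- plunger_b (a joint): the same at the plain end. Pulling both ends straight up together takes about 14 N plus the block's weight, which lifts the bed too; rocking the block about one lower end edge frees one end at a time
- stud_end (a point): middle of the block's lower edge at the studded end (block frame 0, +60 mm, 0)
- plain_end (a point): middle of the block's lower edge at the end without stud (block frame 0, -60 mm, 0)
- colour_pot: small screw-lid colour pot, 54 mm across, 45 mm tall; origin at the centre of its underside. Leave it alone.
- sander: cork sanding block 42x77x24 mm; origin at the centre of its underside. Leave it alone.
- dish: round glazed mixing saucer, 112 mm across, 14 mm high; origin at the centre of its underside. Leave it alone.
- tape: roll of masking tape lying flat, 96 mm across, 25 mm high; origin at the centre of its underside. Leave it alone.

How it is judged (in metres and radians):
On the way, in this order (a step that is already met when the one before it is completed fails the run):
1. the studded end is tipped up by at least 4 degrees while the plain end stays within 5 mm of the pocket floor (angle between block's own y axis and vertical below 1.5008 rad and z of plain_end in the frame of bed below 0.019 m and contact force between the fingers and block above 1 N), for 0.1 s.
2. the block is rocked over the other way, the plain end at least 3 degrees up past level, the studded end's lower edge not more than 10 mm above the tops of the walls (angle between block's own y axis and vertical above 1.6208 rad and z of stud_end in the frame of bed below 0.038 m and contact force between the fingers and block above 1 N), for 0.1 s.
At the end, for the whole second after the job is handed in: the block is held in the fingers, still, level within 5 degrees, both its lower end edges 3 to 35 mm above the tops of the pocket's walls, centred over the pocket within 25 mm and 11 degrees, touching nothing of the bed; the bed stands flat on the table within 40 mm of where it was (z of stud_end in the frame of bed between 0.031 and 0.063 m and z of plain_end in the frame of bed between 0.031 and 0.063 m and angle between block's own z axis and vertical below 0.09 rad and horizontal distance between block and bed below 0.025 m and angle between the y axis of block and the y axis of bed, either way round below 0.2 rad and contact force between block and the fingers above 1 N and contact force between block and bed below 0.3 N and linear speed of block below 0.02 m/s and angle between bed's own z axis and vertical below 0.03 rad and height (world z) of bed between -0.004 and 0.004 m and distance of bed from where it was at the start of the episode below 0.04 m); the arm keeps its last pose, push and grip.
It fails at once if the bed is lifted off the table or tipped (8 mm, 5 degrees), or dragged more than 50 mm (height (world z) of bed above 0.008 m or angle between bed's own z axis and vertical above 0.087 rad or distance of bed from where it was at the start of the episode above 0.05 m).
It fails at once if one of the other things is moved by more than 30 mm (distance of any of colour_pot, sander, dish, tape from where it was at the start of the episode above 0.03 m).
It also fails if it takes over 35 s, if anything falls off the work surface, if the arm or the gripper's body presses on something with over 40 N, if the wrist force passes 120 N, or if a joint passes its speed limit or range.

ROBOT

A 6-joint arm with a two-finger parallel gripper is mounted at the origin on the work surface; the furniture and walls round the work are solid. World frame = base frame: x ahead of the robot, y to its left, z up, the work surface at z = 0. Lengths are in mm, angles in rad, forces in N, time in s.
With the tool pointing down it reaches from about 350 to 975 mm from the base axis. Payload 7.1 kg.
Tool frame: the origin (TCP) lies between the finger pads; the fingertips stand 17 mm ahead of it and the grasp point (between the pads) lies 2 mm behind it; z points along the fingers, y is the line along which they close (so a half turn about z gives the same grasp; the last joint's range is limited). The gripper opens to 88 mm and grips with 3 to 60 N. Pads are 20 mm wide; open, the fingers measure 115 mm over their backs; the gripper's body (75 mm by 178 mm) begins 61 mm behind the grasp point.
Start: joints at [-1.132, 0.423, 1.63, -0, 1.089, -0.019], TCP at [276.249, -560.617, 239.675] pointing down, gripper open.
Joint ranges: [-3, 3], [-0.9, 2.11], [0.09, 2.58], [-1.31, 4.45], [0.11, 2.69], [-2.54, 2.54]. Speed limits (rad/s): [2.39, 2.39, 3.01, 3.14, 3.14, 3.14].

INTERFACE

Orientations are given as a rotation vector (axis times angle).
In Python, from workcell import ctrl gives the robot as it stands.
- The arm moves only by the shell command python3 jog.py 'ROWS' [OPENING]. ROWS is a JSON list of rows, 1 to 5 of them, each of 6 numbers: dx, dy, dz in shares of 200 mm (1.0 is 200 mm), then a rotation vector rx, ry, rz in shares of 120 degrees (1.0 is 120 degrees); each row shifts and turns the commanded pose from where the row before left it, along the tool's axes as they then stand; what a row does not reach is not made up. A row lasts 1/12 s, in which the tool goes at most 41.7 mm and 0.125 rad, less where a joint would pass 70% of its speed; a pose out of reach is approached as far as the arm can. OPENING is the finger opening in mm, set as the command begins (- or left out keeps the last). The fingers move at their own pace and stop on an object; the grip force is fixed at half the most. Time passes only in rows, so rows that do not move let the fingers close. It prints the time, the measured TCP pose, the force, the opening and the grip force at its end. Input that does not fit is refused with a message, and nothing moves.
- ctrl.get_obs(): the state, without advancing time (a new reading comes with each control period).
- ctrl.get_image(name): name is "side" or "top" or "wrist"; returns a dict with "img" (384x512x3 uint8, red, green, blue), "fx", "fy", "cx", "cy" (pixels), "R" (3x3) and "t" (3): a world point X has camera coordinates R X + t. Camera axes: x right, y down, z forward; pixel columns grow to the right and rows downward; lengths in mm; the calibration is good to about 2 mm. A picture is of the moment at which its call begins. There is no depth.
- ctrl.close_job(): hands the job in; it is judged then, once.
The state is a dict: "t": time; "qpos": joint angles; "qvel": joint speeds; "joint_torque": joint torques, N m; "ee_pos": TCP position; "orientation": TCP orientation; "ft_force": force on the tool from outside, world axes, zero at the start; "moment": the same for the moment, N m; "width": finger opening in mm; "grasp_force": force on a finger pad.
Only numpy, scipy, OpenCV 4.12 (cv2) and the standard library are available. Lean on these libraries where they do the work, as an engineer would, in place of code of your own. Each camera call takes 0.05 s, during which the arm holds its last target. There are 200 camera calls.

## Working session

There is one attempt and no reset: what is moved stays moved. The work goes in short steps, Python scripts to look and compute and a shell command to move; the robot and the scene stay as the last step left them, time stands still between calls to the robot, and variables do not carry over. Pictures are saved under pics/ and viewed, at most 10 in all, crops included, and the job is handed in when it is done.

```bash
ls; mkdir -p pics
python3 - <<'E'
from workcell import ctrl
import cv2,numpy as np
o=ctrl.get_obs()
for k in o: print(k,np.round(o[k],3))
ims=[]
for n in("top","side"):
    d=ctrl.get_image(n); np.savez(f"pics/{n}0.npz",**d); cv2.imwrite(f"pics/{n}0.png",d["img"][:,:,::-1]); print(n,d["fx"],d["cx"],d["cy"],np.round(d["R"],3).tolist(),np.round(d["t"],1))
E
```

```text
jog.py
pics
workcell.py
t 0.0
qpos [-1.132  0.424  1.631  0.     1.089 -0.019]
qvel [-0.002 -0.    -0.    -0.003 -0.    -0.001]
joint_torque [ 1.0000e-03 -5.4463e+01 -2.7367e+01  6.4000e-02  2.3000e-02 -0.0000e+00]
ee_pos [ 276.057 -560.15   238.904]
orientation [-3.058 -0.713  0.   ]
ft_force [-0.262 -0.072 -0.228]
moment [ 0.01  -0.042  0.014]
grasp_force 0.0
width 87.71
top 363.58522175550144 254.62090527057023 188.44662827793977 [[-0.014, -1.0, -0.004], [-0.994, 0.014, -0.11], [0.11, 0.002, -0.994]] [  44.1  410.9 1361.7]
side 497.41673931364187 255.0407186457303 190.83065598702228 [[-0.948, -0.319, 0.006], [-0.172, 0.495, -0.852], [0.269, -0.808, -0.524]] [ 412.7  105.7 1802.1]
```

View pics/top0.png

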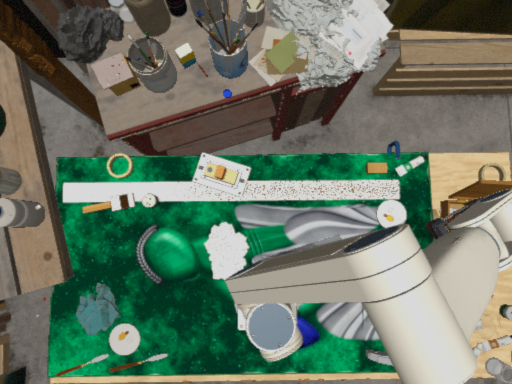

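View pics/side0.png

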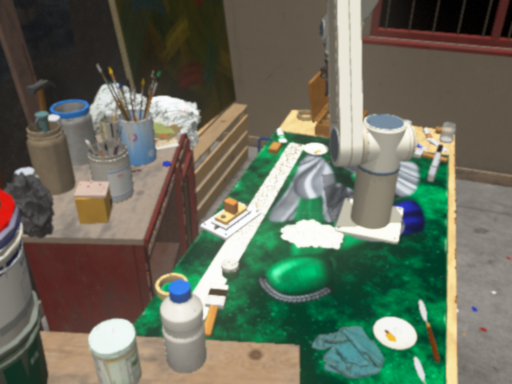

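The bed shows at about (222,174) in top and (232,215) in side; the other things are the tape (119,165), pot (149,200), sander (377,168) and dish (392,213). I'll zoom in on the bed in both views.

Run:
```python
import cv2,numpy as np
a=cv2.imread("pics/top0.png")[145:205,185:260]; b=cv2.imread("pics/side0.png")[190:245,195:270]
a=cv2.resize(a,(600,480),interpolation=cv2.INTER_CUBIC)
cv2.imwrite("pics/c1.png",a)
b=cv2.resize(b,(600,440),interpolation=cv2.INTER_CUBIC);cv2.imwrite("pics/c2.png",b)
```

```text
(no output)
```

View pics/c1.png

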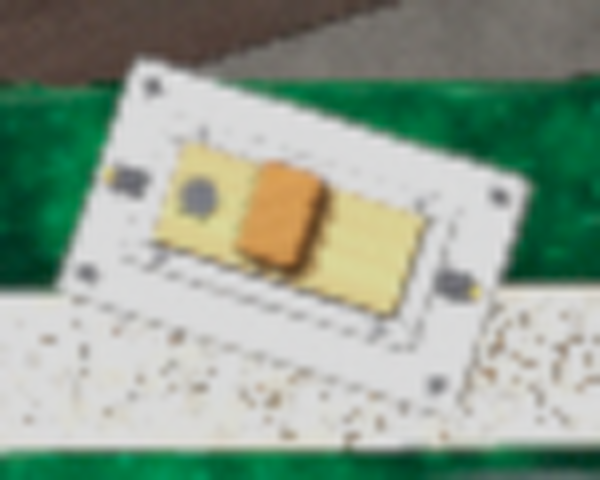

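View pics/c2.png

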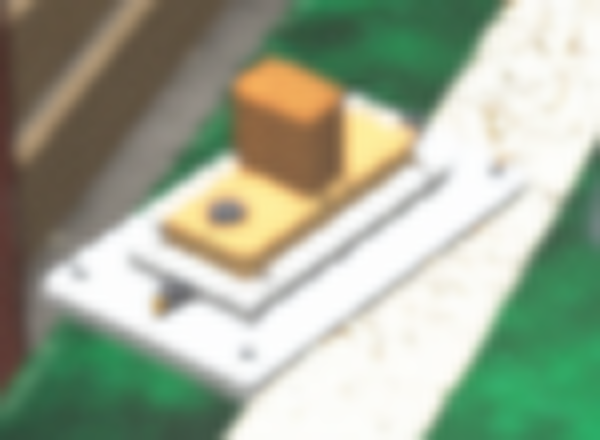

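The crops show the studded end at the left of the top view (stud at crop 198,198) with four corner screws on the plate, and stud at (227,212) in the side crop. I'll cast these onto their planes.

```bash
cat > h.py <<'E'
import numpy as np
def ray(d,uv,z):
    K=np.array([[d["fx"],0,d["cx"]],[0,d["fy"],d["cy"]],[0,0,1.]])
    r=d["R"].T@np.linalg.inv(K)@np.array([*uv,1.]); c=-d["R"].T@d["t"]
    return c+r*(z-c[2])/r[2]
E
python3 - <<'E'
from h import *
T=dict(np.load("pics/top0.npz"));S=dict(np.load("pics/side0.npz"))
f=lambda p,o,s=8:((p[0]+.5)/s-.5+o[0],(p[1]+.5)/s-.5+o[1])
t=lambda p,z:ray(T,f(p,(185,145)),z); s=lambda p,z:ray(S,f(p,(195,190)),z)
sc=np.array([t(p,14) for p in[(152,86),(499,196),(436,384),(88,273)]]);print(sc.round(1),sc.mean(0).round(1))
bc=np.array([t(p,42) for p in[(183,143),(425,212),(393,315),(155,243)]]);print(bc.round(1),bc.mean(0).round(1))
rt=np.array([t(p,88) for p in[(265,162),(325,178),(298,268),(238,248)]]);print("rib",rt.round(1),rt.mean(0).round(1))
pl=[t((130,181),22),t((455,285),22)];print("plungers",np.round(pl,1),np.mean(pl,0))
for q in (sc,bc):
    v=(q[0]+q[3]-q[1]-q[2])/2;print(np.linalg.norm(v),np.degrees(np.arctan2(v[1],v[0])))
v=pl[0]-pl[1];print(np.degrees(np.arctan2(v[1],v[0])))
print("stud",t((198,198),48),s((227,212),48))
print("side screws",[s(p,14).round(1) for p in[(80,273),(248,353),(497,168)]])
rs=[s(p,88).round(1) for p in[(235,90),(275,58),(345,95),(305,112)]];print("side rib",rs,np.mean(rs,0))
E
```

```text
[[544.2 234.4  14. ]
 [488.   67.   14. ]
 [397.4  98.2  14. ]
 [453.3 265.   14. ]] [470.7 166.2  14. ]
[[510.9 215.7  42. ]
 [476.2 101.4  42. ]
 [427.5 116.9  42. ]
 [463.2 228.8  42. ]] [469.4 165.7  42. ]
rib [[493.  172.1  88. ]
 [485.2 144.7  88. ]
 [443.9 157.2  88. ]
 [453.5 184.5  88. ]] [468.9 164.6  88. ]
plungers [[496.4 243.7  22. ]
 [443.9  88.4  22. ]] [470.19527971 166.03728005  22.        ]
176.23940373841586 71.434270019559
118.45403666493468 72.70519329021937
71.32837623835808
stud [483.42192064 207.78567263  48.        ] [481.90674189 213.78434093  48.        ]
side screws [array([544.7, 233.3,  14. ]), array([453.2, 264.1,  14. ]), array([397.4,  94.6,  14. ])]
side rib [array([490.9, 178.8,  88. ]), array([483.8, 148.5,  88. ]), array([444. , 166.8,  88. ]), array([455.7, 185.2,  88. ])] [468.6   169.825  88.   ]
```

Block centre (470, 166), with its +y at about 71.7° yaw. First I'll translate above it, 495/-565 mm in tool x/y over 20 rows.

The manual's scale: shifts go in shares of 200 mm and turns go in shares of 120 degrees. Converting my numbers, -28 mm / 200 = -0.14, 25 mm / 200 = 0.125.

```bash
python3 jog.py '[[0.12, -0.14, 0, 0, 0, 0], [0.125, -0.14, 0, 0, 0, 0], [0.125, -0.14, 0, 0, 0, 0], [0.125, -0.14, 0, 0, 0, 0], [0.125, -0.14, 0, 0, 0, 0]]' 88
python3 jog.py '[[0.125, -0.14, 0, 0, 0, 0], [0.125, -0.14, 0, 0, 0, 0], [0.125, -0.14, 0, 0, 0, 0], [0.125, -0.14, 0, 0, 0, 0], [0.125, -0.14, 0, 0, 0, 0]]'
python3 jog.py '[[0.125, -0.14, 0, 0, 0, 0], [0.125, -0.14, 0, 0, 0, 0], [0.125, -0.14, 0, 0, 0, 0], [0.125, -0.14, 0, 0, 0, 0], [0.125, -0.14, 0, 0, 0, 0]]'
python3 jog.py '[[0.125, -0.14, 0, 0, 0, 0], [0.125, -0.14, 0, 0, 0, 0], [0.125, -0.14, 0, 0, 0, 0], [0.125, -0.14, 0, 0, 0, 0], [0.1, -0.165, 0, 0, 0, 0]]'
python3 jog.py '[[0, 0, 0, 0, 0, -0.0597], [0, 0, 0, 0, 0, -0.0597], [0, 0, 0, 0, 0, -0.0597], [0, 0, 0, 0, 0, -0.0597], [0, 0, 0, 0, 0, -0.0597]]'
```

```text
t: 0.52
ee_pos: [325.4, -378.4, 239.3]
orientation: [-3.059, -0.712, 0.0]
ft_force: [1.0, -0.1, -0.1]
width: 87.9
grasp_force: 0.0
t: 0.93
ee_pos: [375.7, -197.6, 239.6]
orientation: [-3.06, -0.712, 0.0]
ft_force: [1.1, -0.1, -0.2]
width: 87.6
grasp_force: 0.0
t: 1.35
ee_pos: [426.0, -16.7, 239.7]
orientation: [3.06, 0.713, -0.0]
ft_force: [1.7, -0.4, -0.0]
width: 87.7
grasp_force: 0.0
t: 1.77
ee_pos: [470.4, 166.5, 239.6]
orientation: [3.06, 0.713, 0.001]
ft_force: [1.0, -0.7, -0.4]
width: 87.8
grasp_force: 0.0
t: 2.18
ee_pos: [469.3, 164.7, 239.3]
orientation: [-2.687, -1.628, 0.001]
ft_force: [-0.2, -0.2, 0.4]
width: 87.3
grasp_force: 0.0
```

Scaled: -0.125 rad / 2.0944 = -0.0597.

```bash
python3 jog.py '[[0, 0, 0, 0, 0, -0.0597], [0, 0, 0, 0, 0, -0.0597], [0, 0, 0, 0, 0, -0.0597], [0, 0, 0, 0, 0, -0.0597], [0, 0, 0, 0, 0, -0.0597]]' >/dev/null
python3 jog.py '[[0, 0, 0, 0, 0, -0.0597], [0, 0, 0, 0, 0, -0.0597], [0, 0, 0, 0, 0, -0.0597], [0, 0, 0, 0, 0, -0.0597], [0, 0, 0, 0, 0, -0.0597]]' >/dev/null
python3 jog.py '[[0, 0, 0, 0, 0, -0.0597], [0, 0, 0, 0, 0, -0.0597], [0, 0, 0, 0, 0, -0.0597], [0, 0, 0, 0, 0, -0.0549], [0, 0, 0, 0, 0, 0]]'
python3 - <<'E'
from workcell import ctrl
import cv2,numpy as np
from scipy.spatial.transform import Rotation as R
d=ctrl.get_image("wrist");np.savez("pics/wrist0.npz",**d); cv2.imwrite("pics/wrist0.png",d["img"][:,:,::-1])
o=ctrl.get_obs();print(np.round(o["qpos"],3),o["ee_pos"],R.from_rotvec(o["orientation"]).as_matrix().round(3))
E
```

```text
t: 3.43
ee_pos: [469.4, 164.4, 239.4]
orientation: [-0.492, -3.102, 0.001]
ft_force: [0.2, -0.2, 0.7]
width: 87.6
grasp_force: 0.0
[ 0.313  0.236  1.907  0.     0.999 -0.937] [469.4758315  164.46994676 239.47107757] [[-0.949  0.316 -0.   ]
 [ 0.316  0.949 -0.   ]
 [ 0.    -0.    -1.   ]]
```

View pics/wrist0.png

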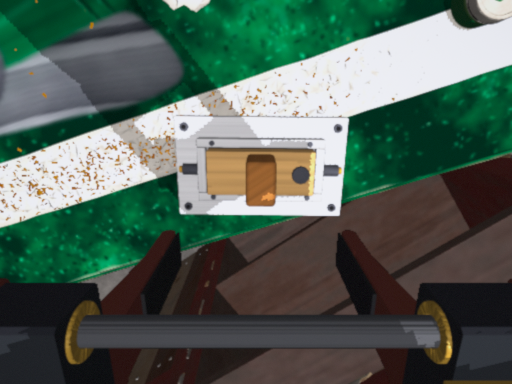

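Wrist view: bed squared up, screws at (184,127),(338,128),(331,208),(188,206), stud (300,175), and rib top (246–276, 154–206). I'll cast these to refine the pose.

Run:
```python
from h import *
import cv2
d=dict(np.load("pics/wrist0.npz"))
P=np.array([ray(d,p,14) for p in[(184,127),(338,128),(331,208),(188,206)]]);print(P.round(1),P.mean(0))
v=(P[1]+P[2]-P[0]-P[3])/2;print(np.linalg.norm(v),np.degrees(np.arctan2(v[1],v[0])))
h=cv2.cvtColor(d["img"],cv2.COLOR_RGB2GRAY);m=np.zeros_like(h);m[110:220,175:350]=1
n,l,s,c=cv2.connectedComponentsWithStats(((h<75)&(m>0)).astype(np.uint8))
for a,b in zip(s,c):
    if 15<a[4]<900: print(a,b.round(1),ray(d,b,14).round(1),ray(d,b,48).round(1))
r=np.array([ray(d,p,88) for p in[(248,155),(274,155),(276,206),(246,206)]]);print(r.round(1),r.mean(0))
```

```text
[[398.6  99.2  14. ]
 [454.3 266.9  14. ]
 [546.7 235.5  14. ]
 [489.5  67.9  14. ]] [472.28676783 167.37283746  14.        ]
176.93354829327464 71.39174019175908
[348 122   2  24  35] [348.7 135.2] [466.1 276.7  14. ] [459.2 268.9  48. ]
[241 148  18   1  18] [249.5 148. ] [444.8 163.   14. ] [439.8 165.6  48. ]
[247 155  28   8 193] [260.4 158.3] [460.3 171.4  14. ] [453.9 173.2  48. ]
[345 157   5  15  55] [347.5 164.9] [499.9 267.5  14. ] [489.9 260.5  48. ]
[183 164  14  10 138] [189.6 168.5] [445.9  87.3  14. ] [440.9  96.8  48. ]
[292 167  17  16 202] [300.  174.6] [493.8 210.5  14. ] [484.4 208.7  48. ]
[175 173 117  47 575] [215.7 212.9] [508.6  97.3  14. ] [497.9 105.9  48. ]
[294 182  56  38 421] [336.5 207.6] [548.3 242.1  14. ] [533.9 237.5  48. ]
[186 203   5   6  26] [188.  205.5] [488.9  68.1  14. ] [479.9  79.4  48. ]
[[439.8 165.2  88. ]
 [447.4 188.5  88. ]
 [496.8 175.3  88. ]
 [487.6 147.1  88. ]] [467.90619706 169.01270293  88.        ]
```

Scaled: 30 mm / 200 = 0.15, 2.7 mm / 200 = 0.0135.

```bash
python3 jog.py '[[0, 0.0135, 0.15, 0, 0, 0], [0, 0, 0.15, 0, 0, 0], [0, 0, 0.15, 0, 0, 0], [0, 0, 0.15, 0, 0, 0], [0, 0, 0.1, 0, 0, 0]]'
python3 jog.py '[[0, 0, 0.075, 0, 0, 0], [0, 0, 0.05, 0, 0, 0], [0, 0, 0.0225, 0, 0, 0], [0, 0, 0, 0, 0, 0]]'
python3 jog.py '[[0, 0, 0, 0, 0, 0], [0, 0, 0, 0, 0, 0], [0, 0, 0, 0, 0, 0], [0, 0, 0, 0, 0, 0], [0, 0, 0, 0, 0, 0]]' 10
python3 jog.py '[[0, 0, 0, 0, 0, 0], [0, 0, 0, 0, 0, 0], [0, 0, 0, 0, 0, 0], [0, 0, 0, 0, 0, 0], [0, 0, 0, 0, 0, 0]]'
```

```text
t: 3.9
ee_pos: [469.3, 166.7, 97.3]
orientation: [-0.505, -3.098, 0.002]
ft_force: [-0.1, 0.2, 0.0]
width: 87.6
grasp_force: 0.0
t: 4.23
ee_pos: [470.2, 167.0, 69.5]
orientation: [-0.501, -3.1, 0.001]
ft_force: [-0.3, 0.5, 0.5]
width: 87.8
grasp_force: 0.0
t: 4.65
ee_pos: [470.8, 167.2, 70.8]
orientation: [0.499, 3.101, 0.001]
ft_force: [1.0, -0.2, -0.2]
width: 58.2
grasp_force: 0.0
t: 5.07
ee_pos: [470.5, 167.0, 70.2]
orientation: [-0.499, -3.102, 0.0]
ft_force: [-0.8, -1.9, 1.6]
width: 29.9
grasp_force: 30.0
```

Held firmly (30 N, opening 29.9 mm). Now I'll tip the studded end up about the plain lower edge, which lies at tool (0,-60,+56) from the TCP.

Scaled: -1.5 mm / 200 = -0.0075, -1.4 mm / 200 = -0.007, -0.025 rad / 2.0944 = -0.0119.

```bash
python3 jog.py '[[0, -0.007, -0.0075, -0.0119, 0, 0], [0, -0.007, -0.0075, -0.0119, 0, 0], [0, -0.007, -0.0075, -0.0119, 0, 0]]'
python3 jog.py '[[0, -0.007, -0.0075, -0.0119, 0, 0], [0, -0.007, -0.0075, -0.0119, 0, 0], [0, 0, 0, 0, 0, 0], [0, 0, 0, 0, 0, 0], [0, 0, 0, 0, 0, 0]]'
cat > look.py <<'E'
import sys,cv2,numpy as np
from workcell import ctrl
from scipy.spatial.transform import Rotation as R
n=sys.argv[1]
d=ctrl.get_image("side");np.savez(f"pics/s{n}.npz",**d)
b=cv2.resize(d["img"][180:245,190:270,::-1],(800,600),interpolation=cv2.INTER_CUBIC);cv2.imwrite(f"pics/s{n}.png",b)
o=ctrl.get_obs();M=R.from_rotvec(o["orientation"]).as_matrix();p=o["ee_pos"]
print("tilt deg",np.degrees(np.arcsin(M[2,1])).round(2),np.degrees(np.arcsin(M[2,0])).round(2),"stud",(p+M@[0,60,56]).round(1),"plain",(p+M@[0,-60,56]).round(1),"mid",(p+M@[0,0,56]).round(1),"F",o["ft_force"].round(1),"M",o["moment"].round(2))
E
python3 look.py 1
```

```text
t: 5.32
ee_pos: [469.6, 163.6, 74.6]
orientation: [0.496, 3.087, 0.119]
ft_force: [0.3, 6.4, -2.7]
width: 29.8
grasp_force: 30.0
t: 5.73
ee_pos: [468.4, 160.4, 77.3]
orientation: [0.495, 3.076, 0.192]
ft_force: [-0.3, 4.0, -1.7]
width: 30.0
grasp_force: 30.0
tilt deg 7.15 0.0 stud [489.2 223.6  29.2] plain [451.9 110.5  14.3] mid [470.5 167.   21.8] F [-0.   3.9  0. ] M [ 0.66 -0.13 -0.01]
```

View pics/s1.png

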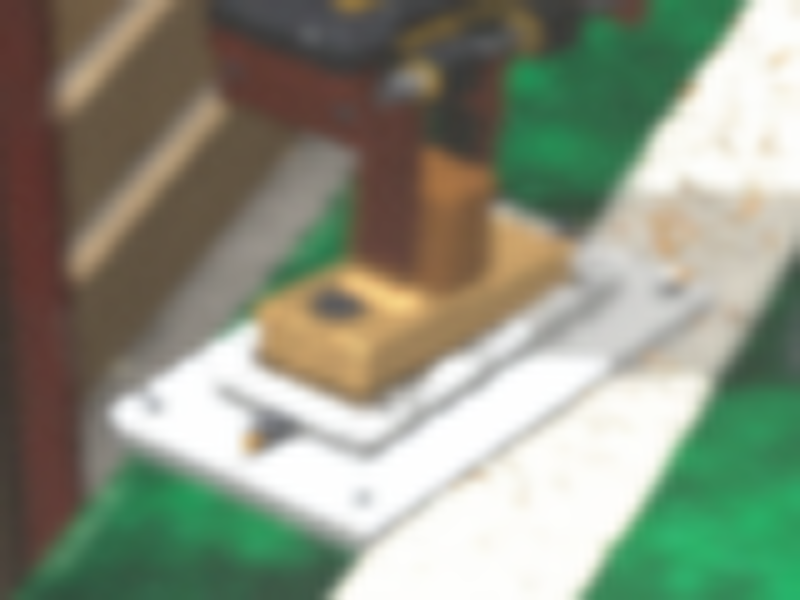

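The view shows the studded end lifted clear (stud at crop 335,303; foot edge near the wall top at 365,395) with the plain end down. I'll check the stud pixel against the tilt the tool reports.

Run:
```python
import numpy as np
S=dict(np.load("pics/side0.npz"))
def pr(X):
    c=S["R"]@X+S["t"];return np.array([S["fx"]*c[0]/c[2]+S["cx"],S["fy"]*c[1]/c[2]+S["cy"]]).round(1)
c=np.array([470.5,167,14]);a=np.radians(71.5);y=np.array([np.cos(a),np.sin(a),0]);z=np.array([0,0,1])
for t in(0,4,5.5,7.15):
    t=np.radians(t);yy=y*np.cos(t)+z*np.sin(t);zz=z*np.cos(t)-y*np.sin(t)
    print(pr(c-60*y+104*yy+34*zz))
```

```text
[222.8 215.2]
[223.2 213.1]
[223.4 212.3]
[223.6 211.5]
```

The pixel shift of 3.7 px matches 7.15°, so there is no slip. Next I'll rock it over about the studded lower edge.

Scaled: -1.5 mm / 200 = -0.0075, 1.4 mm / 200 = 0.007, 0.025 rad / 2.0944 = 0.0119.

```bash
python3 jog.py '[[0, 0.007, -0.0075, 0.0119, 0, 0], [0, 0.007, -0.0075, 0.0119, 0, 0], [0, 0.007, -0.0075, 0.0119, 0, 0]]'
python3 jog.py '[[0, 0.007, -0.0075, 0.0119, 0, 0], [0, 0.007, -0.0075, 0.0119, 0, 0], [0, 0, 0, 0, 0, 0], [0, 0, 0, 0, 0, 0]]'
python3 look.py 2
```

```text
t: 6.03
ee_pos: [469.1, 163.4, 82.0]
orientation: [0.497, 3.094, 0.074]
ft_force: [-1.4, -0.3, -2.3]
width: 29.5
grasp_force: 30.0
t: 6.37
ee_pos: [470.0, 166.3, 85.0]
orientation: [-0.497, -3.102, 0.0]
ft_force: [-0.4, 0.3, -3.1]
width: 29.7
grasp_force: 30.0
tilt deg -0.01 0.04 stud [488.5 223.1  28.9] plain [450.9 109.1  29. ] mid [469.7 166.1  29. ] F [ 0.8 -0.1 -3. ] M [ 0.06 -0.11  0.02]
```

View pics/s2.png

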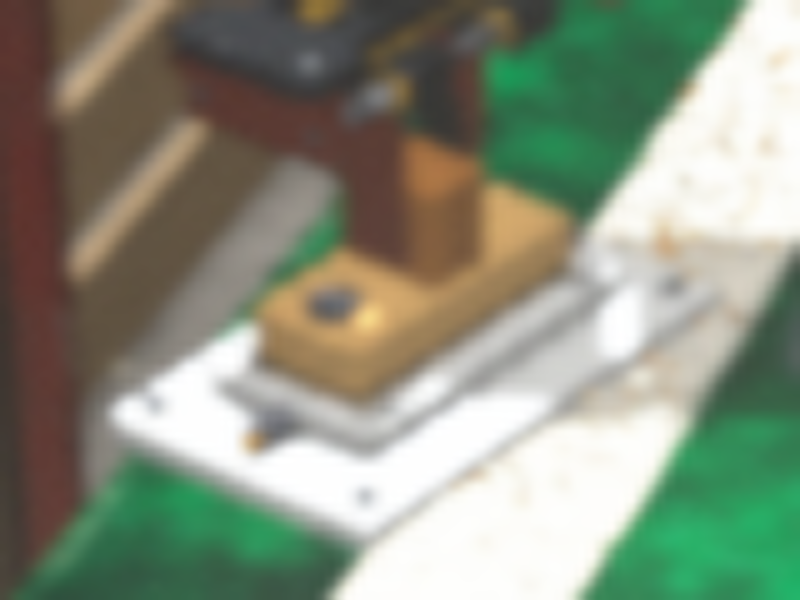

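The block is level at the wall tops, its plain end is free, and the bed hasn't moved. I'll continue to about 6° past level, hold, then level and raise.

Scaled: -1.6 mm / 200 = -0.008, 1.5 mm / 200 = 0.0075, 0.027 rad / 2.0944 = 0.0129.

```bash
python3 jog.py '[[0, 0.0075, -0.008, 0.0129, 0, 0], [0, 0.0075, -0.008, 0.0129, 0, 0], [0, 0.0075, -0.008, 0.0129, 0, 0], [0, 0.0075, -0.008, 0.0129, 0, 0]]'
python3 jog.py '[[0, 0, 0, 0, 0, 0], [0, 0, 0, 0, 0, 0], [0, 0, 0, 0, 0, 0], [0, 0, 0, 0, 0, 0]]'
python3 look.py 3
```

```text
t: 6.75
ee_pos: [471.8, 171.6, 91.3]
orientation: [-0.496, -3.079, 0.169]
ft_force: [-0.0, -0.5, -2.6]
width: 29.6
grasp_force: 30.0
t: 7.08
ee_pos: [471.8, 171.7, 91.2]
orientation: [-0.496, -3.08, 0.166]
ft_force: [0.3, 0.2, -2.3]
width: 29.2
grasp_force: 30.0
tilt deg -6.18 0.03 stud [488.6 222.6  29.2] plain [451.2 109.3  42.1] mid [469.9 166.   35.6] F [-0.1 -0.2 -3. ] M [ 0.13 -0.17 -0.02]
```

View pics/s3.png

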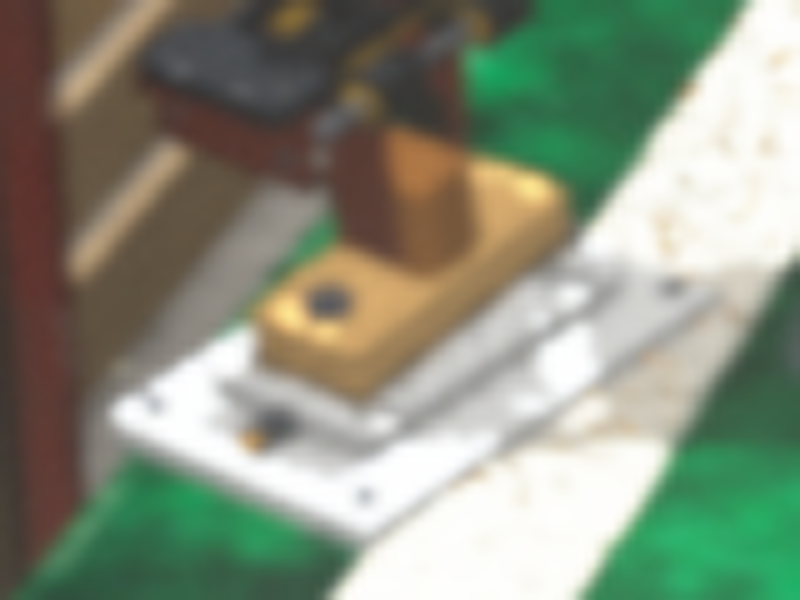

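The block is rocked to -6.2° with its studded edge at 29 mm, and the bed stands still. Now I'll level it and raise it to about 15 mm above the walls.

Scaled: -1.9 mm / 200 = -0.0095, -1.5 mm / 200 = -0.0075, -0.027 rad / 2.0944 = -0.0129.

```bash
python3 jog.py '[[0, -0.0075, -0.0095, -0.0129, 0, 0], [0, -0.0075, -0.0095, -0.0129, 0, 0], [0, -0.0075, -0.0095, -0.0129, 0, 0], [0, -0.0075, -0.0095, -0.0129, 0, 0]]'
python3 jog.py '[[0, 0, 0, 0, 0, 0], [0, 0, 0, 0, 0, 0], [0, 0, 0, 0, 0, 0], [0, 0, 0, 0, 0, 0]]'
python3 look.py 4
```

```text
t: 7.47
ee_pos: [470.3, 166.6, 99.5]
orientation: [0.499, 3.102, 0.002]
ft_force: [-0.8, -0.2, -1.8]
width: 29.7
grasp_force: 30.0
t: 7.8
ee_pos: [470.6, 167.1, 99.4]
orientation: [-0.498, -3.102, 0.001]
ft_force: [-0.3, -0.3, -2.3]
width: 30.0
grasp_force: 30.0
tilt deg -0.02 0.0 stud [489.3 224.1  43.3] plain [451.8 110.2  43.4] mid [470.5 167.1  43.3] F [ 0.7  0.  -2.6] M [ 0.03 -0.13 -0.  ]
```

View pics/s4.png

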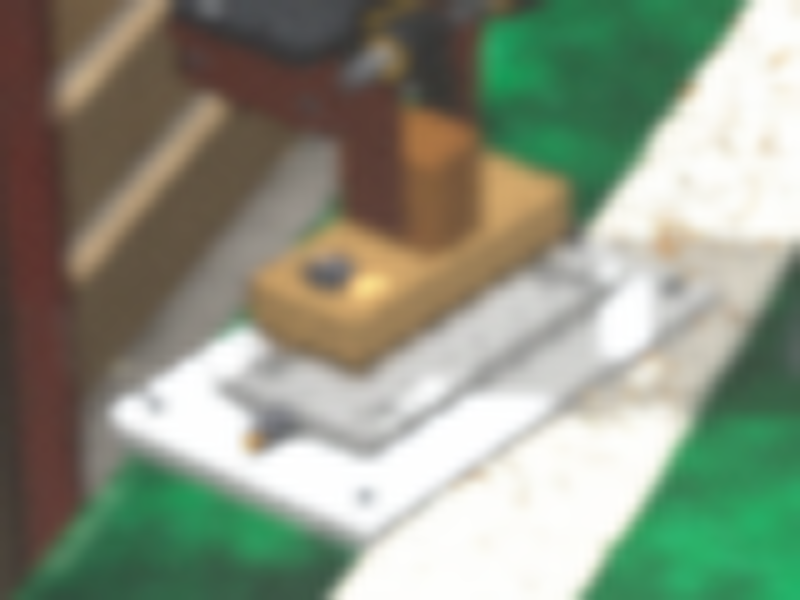

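The block hangs level, about 15 mm clear over its pocket; the bed is flat and unmoved.

```bash
python3 -c "
from workcell import ctrl
print(ctrl.close_job())"
```

```text
the job is handed in; nothing more can be done
None
```

I rocked the block free (+7.2°, then -6.2°) and handed the job in holding it still and level about 15 mm above the pocket walls; the bed stayed flat in place and nothing else was touched, but the hand-in gave no verdict.

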